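Mount the trimming chuck and reverse the wheel

TASK

Take the blue trimming chuck out of the peg rack, lay it on the black rubber mat with its metal stub up and let go; then take it by the stub, turn it so that its D-shaped bore matches the flat on the wheel's spindle, seat it fully home on the steel flange and let go. Then change the wheel's direction with the switch lever: move it to the upright centre-off position, leave it there for a good second, and move it on all the way to the other (green) side. Do not disturb the pots, jar and tools standing around.

Things in the scene. Friction and masses are not known exactly. Their poses are not given: they have to be found in the camera images.
- chuck_mid (a point): Trimming chuck (loose, about 0.25 kg): blue square plate 110 x 110 x 12 mm; from its upper face an octagonal aluminium stub, 48 mm across flats, stands 40 mm high: 52 mm in all. Point: on the stub's axis, 26 mm above the underside. z: from underside to stub top. x: square to a plate side and to a stub flat, towards the bore's flat (yellow lines on plate and stub top mark the +x side).
- chuck_bore (a point): Mouth of the chuck's D-shaped bore, at the centre of the plate's underside; axes as chuck_mid. The bore runs right through the chuck along z: round part of radius 13.4 mm, flat face 7.4 mm from the axis on the +x side.
- chuck_edge (a point): Middle of the chuck plate's -x edge, half-way through its 12 mm thickness; axes as chuck_mid. At the start this edge is uppermost: the plate stands on its +x edge in the rack, z level along the rack's +x, leaning up to 2 degrees. Above the stub 31 mm of plate are free to pinch. Out of the rack it cannot stand on edge: leant 20 degrees or more towards its underside and let go, it falls flat, stub up.
- spindle (a point): The wheel (fixed, does not turn): grey round housing 170 mm across, 60 mm high; on it a dark steel flange 72 mm across, 10 mm high; from that the upright bright spindle. Point: on its axis at the flange's top, 70 mm above the table, where the chuck's underside rests when home. z up; x out of the spindle's flat (yellow line on the housing on that side).
- spindle_top (a point): Centre of the spindle's top end, 32 mm above the flange; axes as spindle. Spindle: round radius 12 mm, flat face 6 mm from the axis on the +x side, top 5 mm tapered by 2.5 mm. The chuck goes on in one rotation only, its x along this x, with 1.4 mm clearance all round.
- mat: Black rubber mat, fixed, 170 x 170 mm, 3 mm thick, origin at the centre of its underside on the table.
- rack: Wooden peg rack, fixed; origin on the table below the chuck's slot, z up, x square to the slots. Base 15 mm thick, x -123 to +63 mm, 130 mm along y. The chuck's plate stands at x -6 to +6 mm, upper edge 125 mm above the table, between four 10 mm pegs at x +-12, y +-36 mm, 80 mm high. Two plain boards that belong to the rack stand at x -66 and -98 mm, 90 mm high.
- switch (a joint): Direction switch lever, a hinge level along the control box's x axis. Angle in rad: -0.6 full left (red dot, towards the box's +y), 0 upright = centre off (white dot), +0.6 full right (green dot, towards the box's -y). It starts near full left and stays where it is left; about 1.5 N at the knob moves it. No detent at the centre.
- switch_tip (a point): Centre of the orange ball (24 mm diameter) at the end of the 10 mm steel switch lever, 60 mm from the hinge axis. x axis along the hinge; z along the lever.
- switch_pivot (a point): Point on the switch lever's hinge axis, 47 mm above the table, at the top of the white control box (fixed, 85 mm in x, 110 mm in y, 45 mm high). x along the hinge axis, y towards the red side, z up.
- vase: Bystander: unglazed clay vase, 72 mm across, 140 mm high, origin under its centre. Leave alone.
- bowl: Bystander: clay bowl, 100 mm across, 50 mm high, origin under its centre. Leave alone.
- glaze_jar: Bystander: amber jar with black cap, 64 mm across, 85 mm high, origin under its centre. Leave alone.
- cup: Bystander: blue cup, 68 mm across, 70 mm high, origin under its centre. Leave alone.
- brush: Bystander: brush lying between the robot and the work, along its own x. Leave alone.
- trimmer: Bystander: spatula-like trimming tool lying between the robot and the work, along its own x. Leave alone.
Not all that is in view belongs to the job. There is more than one size of the part that bears chuck_mid; the job needs the larger. Leave any purple look-alike of the part that bears switch alone.

How it is judged:
On the way, in this order (a step that is already met when the one before it is completed fails the run):
1. the chuck lies flat on the mat, stub up, let go and at rest (angle between chuck_mid's own z axis and vertical below 0.08 rad and height (world z) of chuck_mid below 0.036 m and horizontal distance between chuck_mid and mat below 0.11 m and contact force between the fingers and chuck below 0.2 N and linear speed of chuck below 0.03 m/s and angular speed of chuck below 0.3 rad/s), for 0.2 s.
2. the chuck is seated fully home on the spindle, flats matched, and let go (angle between chuck_mid's own z axis and vertical below 0.06 rad and horizontal distance between chuck_mid and spindle below 0.004 m and z of chuck_mid in the frame of spindle below 0.03 m and angle between the x axis of chuck_mid and the x axis of spindle, either way round below 0.2 rad and contact force between the fingers and chuck below 0.2 N), for 0.2 s.
3. the switch lever stays at centre off (within 0.2 rad of upright) for 0.8 s (angle between chuck_mid's own z axis and vertical below 0.06 rad and horizontal distance between chuck_mid and spindle below 0.004 m and z of chuck_mid in the frame of spindle below 0.03 m and angle between the x axis of chuck_mid and the x axis of spindle, either way round below 0.2 rad and value of joint switch between -0.2 and 0.2 rad), for 0.8 s.
At the end, for the whole second after the job is handed in: The chuck is at rest on the spindle, stub up: upright within 0.06 rad, centred within 4 mm, its underside within 4 mm of the flange, flats aligned within 0.2 rad; the switch lever stands on the green side, beyond +0.45 rad (angle between chuck_mid's own z axis and vertical below 0.06 rad and horizontal distance between chuck_mid and spindle below 0.004 m and z of chuck_mid in the frame of spindle below 0.03 m and angle between the x axis of chuck_mid and the x axis of spindle, either way round below 0.2 rad and linear speed of chuck below 0.03 m/s and angular speed of chuck below 0.3 rad/s and value of joint switch above 0.45 rad); the robot touches nothing.
It fails at once if a pot, jar or tool standing around is moved by more than 40 mm (distance of any of vase, bowl, glaze_jar, cup, brush, trimmer from where it was at the start of the episode above 0.04 m).
It also fails if it takes over 72 s, if anything falls off the work surface, if the arm or the gripper's body presses on something with over 40 N, if the wrist force passes 120 N, or if a joint passes its speed limit or range.

ROBOT

A 6-joint arm with a two-finger parallel gripper is mounted at the origin on the work surface. World frame = base frame: x ahead of the robot, y to its left, z up, the work surface at z = 0. Lengths are in m, angles in rad, forces in N, time in s.
With the tool pointing down it reaches from about 0.3 to 0.875 m from the base axis. Payload 6.4 kg.
Tool frame: the origin (TCP) lies at the very end of the fingers, on their centre line; the grasp point (between the pads) lies 19 mm behind it; z points along the fingers, y is the line along which they close (so a half turn about z gives the same grasp; the last joint's range is limited). The gripper opens to 85 mm and grips with 20 to 120 N. Pads are 22 mm wide; open, the fingers measure 114 mm over their backs; the gripper's body (76 mm by 85 mm) begins 54 mm behind the grasp point. The pads swing forward as they close: fully open they stand 13 mm farther back than shut.
Start: joints at [1.117, 0.181, 1.607, -0, 1.354, -0.206], TCP at [0.141, 0.557, 0.231] pointing down, gripper open.
Joint ranges: [-2.99, 2.99], [-0.89, 2.07], [0.3, 2.58], [-1.14, 4.28], [0, 2.63], [-3.12, 3.12]. Speed limits (rad/s): [2.57, 2.57, 3.01, 3.14, 3.14, 3.14].

INTERFACE

Orientations are given as a unit quaternion [w, x, y, z].
In Python, from bench import telemetry, camera, ctrl, spotter gives the robot as it stands.
- The arm moves only by the tool send_rows, never from a script. Its argument "series" is a list of rows, each a list of 3 entries, a list of its own where there are three numbers: the turn, a rotation vector about the world's x, y, z in degrees, then the shift along the world's x, y, z in mm, then the closure, from -1 (fully open) to 1 (shut), so that 0 is half open. In form: [[[rx, ry, rz], [dx, dy, dz], gripper], ...]. A call has 1 to 10 rows; each row is the pose to reach, as a shift and turn from the pose commanded when the call began; what a row does not reach only later rows make up. A row lasts 1/8 s, in which the tool goes at most 62.5 mm and 10.7 degrees, less where a joint would pass 70% of its speed; a pose out of reach is approached as far as the arm can. A call with a gripper value outside its range is refused whole. The fingers move at their own pace and stop on an object; the grip force is fixed at half the most. Time passes only in rows, so rows that repeat a pose let the fingers close. It gives the time, the measured TCP pose, the force, the opening and the grip force at its end, in the units of the state.
- telemetry.get_obs(): the state, without advancing time (a new reading comes with each control period).
- camera(name): name is "side" or "top" or "wrist"; returns a dict with "pixels" (420x560x3 uint8, red, green, blue), "camera_matrix" (3x3 intrinsics, pixels), "xyz" and "orientation" of the camera in the world. Camera axes: x right, y up, looking along -z (the intrinsics and any distortion apply to the point x, -y, -z); pixel columns grow to the right and rows downward; lengths in m; the calibration is good to about 2 mm. A picture is of the moment at which its call begins. There is no depth.
- ctrl.hand_in(): hands the job in; it is judged then, once.
Trained networks look in the newest picture that a camera, given by its name, has taken for a name from the list of things; names that differ only in an ending like _2 or _b are one class to them, and where a whole thing is asked for, a point or a joint stands for the part that bears it (a point fixed in the world has none). Each returns a list of dicts, best first, with "conf" (0 to 1); they miss things now and then, are a little off and sometimes report something else, mostly with a low value. They report only what shows in the picture. A call takes as long as a camera call. They do not tell look-alikes from the thing itself.
- spotter.boxes_of(thing, camera): "xyz" ([x, y, z] in m, in world coordinates, good to about 4 mm: the middle of the surface that is visible of it).
- spotter.landmark_of(thing, camera): "xyz" ([x, y, z] in m, in world coordinates, good to about 4 mm: a listed point, or the origin of a listed thing).
The state is a dict: "time_s": time; "q": joint angles; "dq": joint speeds; "joint_efforts": joint torques, N m; "eef_pos": TCP position; "eef_rot": TCP orientation; "wrist_force": force on the tool from outside, world axes, zero at the start; "torque": the same for the moment, N m; "opening": opening from 0.0 (shut) to 1.0 (fully open); "grasp_force": force on a finger pad.
Only numpy, scipy, OpenCV 4.12 (cv2) and the standard library are available. Lean on these libraries where they do the work, as an engineer would, in place of code of your own. Each camera call takes 0.05 s, during which the arm holds its last target. There are 200 camera calls.

## Working session

There is one attempt and no reset: what is moved stays moved. The work goes in short steps, Python scripts to look and compute and a tool call to move; the robot and the scene stay as the last step left them, time stands still between calls to the robot, and variables do not carry over. Pictures are saved under pics/ and viewed, at most 13 in all, crops included, and the job is handed in when it is done.

Besides the shell and the picture viewer there is one more tool, called after "Request:" by a JSON object that holds its "api" and its "payload", one argument or row to a line. send_rows: Moves the arm, as the interface text tells. Its arguments: {"type":"object","properties":{"series":{"type":"array","items":{"type":"array"}}},"required":["series"]}

```bash
mkdir -p pics; ls; cat > h.py <<'E'
import numpy as np, cv2
from scipy.spatial.transform import Rotation as R
from bench import telemetry, camera, ctrl, spotter
def snap(n,f=None):
    c=camera(n); 
    if f: cv2.imwrite('pics/'+f,cv2.cvtColor(np.asarray(c['pixels'],np.uint8),cv2.COLOR_RGB2BGR))
    return c
def q2R(q): return R.from_quat(np.array(q)[[1,2,3,0]])
def Rc(c):
    o=np.array(c['orientation'],float)
    return o if o.shape==(3,3) else q2R(o).as_matrix()
def px(c,p):
    v=Rc(c).T@(np.array(p,float)-np.array(c['xyz'])); k=np.array(c['camera_matrix'])@np.array([v[0],-v[1],-v[2]])
    return k[:2]/k[2]
def at(c,u,v,z):
    d=np.linalg.inv(np.array(c['camera_matrix']))@np.array([u,v,1.]); d=Rc(c)@np.array([d[0],-d[1],-d[2]]); o=np.array(c['xyz'])
    return o+d*(z-o[2])/d[2]
E
python3 - <<'E'
from h import *
for n in ['side','top']:
    c=snap(n,n+'0.png'); print(n,c['xyz'],c['orientation'],{k:v for k,v in c.items() if k not in('pixels','camera_matrix','xyz','orientation')})
    for t in ['chuck_mid','chuck_bore','chuck_edge','spindle','spindle_top','mat','rack','switch_tip','switch_pivot','vase','bowl','glaze_jar','cup','brush','trimmer']:
        print(t,[(round(d['conf'],2),np.round(d['xyz'],3).tolist(),px(c,d['xyz']).round().tolist()) for d in spotter.landmark_of(t,n)][:4])
print(telemetry.get_obs())
E
```

```text
pics
side [-0.09718999 -0.67137892  0.93506112] [ 0.83980363  0.380159   -0.15394468 -0.35568249] {}
chuck_mid [(0.75, [0.524, 0.365, 0.067], [194.0, 174.0]), (0.57, [0.691, 0.415, 0.017], [224.0, 160.0])]
chuck_bore [(0.82, [0.69, 0.417, 0.033], [222.0, 156.0]), (0.62, [0.494, 0.375, 0.074], [185.0, 175.0]), (0.18, [0.788, 0.268, -0.001], [269.0, 169.0])]
chuck_edge [(0.92, [0.504, 0.37, 0.124], [186.0, 162.0]), (0.57, [0.701, 0.454, 0.034], [218.0, 151.0])]
spindle [(0.86, [0.62, 0.129, 0.068], [262.0, 191.0])]
spindle_top [(0.61, [0.618, 0.129, 0.101], [261.0, 183.0]), (0.47, [0.721, -0.334, 0.0], [398.0, 262.0])]
mat [(0.57, [0.585, -0.139, -0.004], [316.0, 254.0])]
rack [(0.79, [0.505, 0.366, 0.001], [192.0, 191.0])]
switch_tip [(0.66, [0.329, -0.432, 0.108], [344.0, 353.0]), (0.56, [0.513, -0.4, 0.097], [381.0, 297.0])]
switch_pivot [(0.79, [0.327, -0.432, 0.051], [342.0, 367.0]), (0.59, [0.508, -0.432, 0.049], [388.0, 318.0])]
vase [(0.93, [0.794, 0.087, 0.001], [306.0, 188.0])]
bowl [(0.7, [0.78, -0.115, -0.0], [350.0, 217.0])]
glaze_jar [(0.72, [0.788, 0.27, -0.002], [269.0,
[... 1674 characters left out ...]
28.0, 262.0])]
{'time_s': 1.6, 'q': array([ 1.11669175e+00,  1.80760173e-01,  1.60699186e+00,  1.24528468e-05,
        1.35379096e+00, -2.06297598e-01]), 'dq': array([-0.0008288 , -0.00167984,  0.00148294,  0.0007488 ,  0.00106166,
       -0.00037351]), 'joint_efforts': array([-7.94234493e-04, -4.44827878e+01, -3.51682127e+01, -2.18646815e-04,
        5.18374763e-04, -1.96689888e-05]), 'eef_pos': array([0.14102417, 0.55746376, 0.23131481]), 'eef_rot': array([2.29937049e-06, 1.23588034e-01, 9.92333612e-01, 2.54618475e-05]), 'wrist_force': array([-0.14567615, -0.0793828 ,  0.18062646]), 'torque': array([ 0.00301896, -0.0091225 , -0.01143481]), 'grasp_force': 0.0, 'opening': 1.0041182913386133}
```

```bash
python3 - <<'E'
from h import *
t=cv2.imread('pics/top0.png'); cv2.imwrite('pics/t1.png',cv2.resize(t[110:350,110:460],None,fx=2.28,fy=2.28,interpolation=2))
s=cv2.imread('pics/side0.png'); cv2.imwrite('pics/s1.png',cv2.resize(s[130:230,140:300],(800,500),interpolation=2))
E
```

```text
(no output)
```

View pics/t1.png

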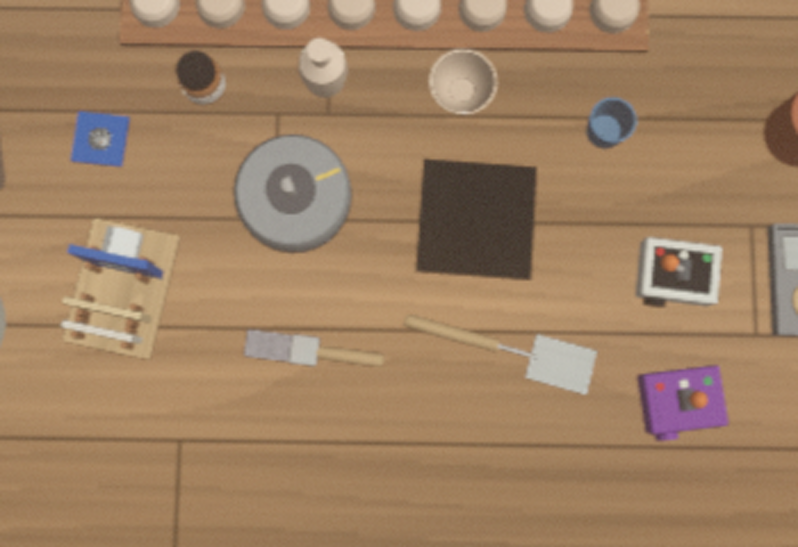

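View pics/s1.png

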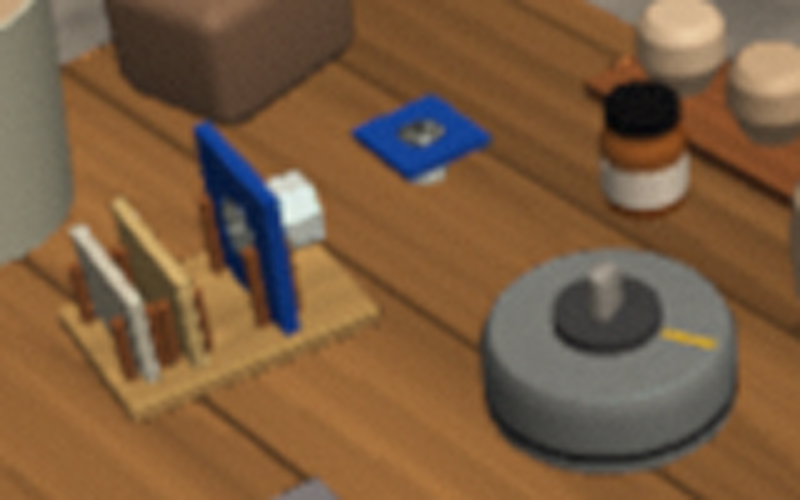

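Candidates for the chuck: the rack one at side (194,174), which is large with its stub standing along rack +x, and a smaller one lying upside down at side (224,160). I choose the rack one. For the switch, the candidates are the white box at top (403,225), which I choose, and the purple one at (418,286), which I leave alone. The crops confirm both choices. The rack yaw is about -13° and the spindle's yellow line points to about -70°.

Request:
{"api": "send_rows", "payload": {
  "series": [
    [[0,0,-10],[30,-10,60],-1],
    [[0,0,-20],[80,-30,75],-1],
    [[0,0,-30],[130,-60,75],-1],
    [[0,0,-40],[180,-90,75],-1],
    [[0,0,-50],[230,-115,75],-1],
    [[0,0,-60],[280,-140,75],-1],
    [[0,0,-70],[320,-160,75],-1],
    [[0,0,-80],[345,-175,75],-1],
    [[0,0,-89],[362,-187,75],-1],
    [[0,0,-89],[362,-187,75],-1]
  ]
}}

```text
time_s: 2.85
eef_pos: [0.504, 0.3695, 0.3059]
eef_rot: [-0.0, 0.784, 0.621, -0.0]
wrist_force: [0.1, 0.4, -0.0]
opening: 1.004
grasp_force: 0.0
```

```bash
python3 - <<'E'
from h import *
c=snap('wrist','w1.png'); print(c['xyz'],Rc(c).round(3).tolist(), telemetry.get_obs()['q'].round(3))
for t in ['chuck_mid','chuck_bore','chuck_edge','rack']:
    print(t,[(round(d['conf'],2),np.round(d['xyz'],4).tolist(),px(c,d['xyz']).round().tolist()) for d in spotter.landmark_of(t,'wrist')][:4])
E
```

```text
[0.52007776 0.43668938 0.44887193] [[0.974, 0.219, 0.063], [-0.228, 0.937, 0.264], [-0.001, -0.271, 0.962]] [0.445 0.241 1.385 0.    1.516 0.673]
chuck_mid [(0.69, [0.5235, 0.3699, 0.0683], [300.0, 162.0]), (0.56, [0.6926, 0.4163, 0.0163], [436.0, 81.0]), (0.22, [0.4978, 0.3691, 0.0699], [276.0, 169.0])]
chuck_bore [(0.97, [0.6946, 0.4159, 0.0328], [444.0, 80.0]), (0.72, [0.4962, 0.3695, 0.068], [275.0, 169.0])]
chuck_edge [(0.96, [0.5058, 0.3684, 0.1257], [284.0, 179.0]), (0.94, [0.6927, 0.4514, 0.032], [438.0, 46.0]), (0.73, [0.6155, 0.1317, 0.0682], [417.0, 336.0])]
rack [(0.84, [0.5052, 0.3727, 0.0032], [282.0, 155.0])]
```

View pics/w1.png

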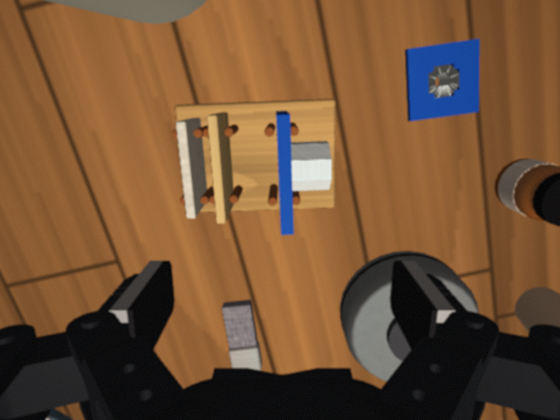

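```bash
python3 - <<'E'
from h import *
import cv2
c=snap('wrist'); p=np.asarray(c['pixels']).astype(int)
m=(p[...,2]>p[...,0]+60)&(p[...,2]>110); m[:,:265]=0; m[:,310:]=0; m[:100]=0; m[245:]=0
L=[];Rr=[]
for v in range(118,232,4):
    u=np.where(m[v])[0]
    if len(u)<3: continue
    L.append(at(c,u[0]-.5,v,.125)[:2]); Rr.append(at(c,u[-1]+.5,v,.125)[:2])
for a in (L,Rr):
    a=np.array(a); d=cv2.fitLine(a.astype(np.float32),cv2.DIST_HUBER,0,.01,.01).ravel(); print(d, 'yaw of normal',np.degrees(np.arctan2(d[1],d[0]))%180-90, a.mean(0))
v=np.where(m.any(1))[0]; print(v[0],v[-1], at(c,283,v[0],.125),at(c,289,v[-1],.125))
E
```

```text
[0.18964224 0.98185325 0.5019136  0.37456343] yaw of normal -10.931908 [0.50191361 0.37456342]
[0.19217308 0.98136103 0.51335645 0.37193486] yaw of normal -11.079636 [0.51335646 0.37193485]
116 235 [0.51561624 0.42445025 0.125     ] [0.49670749 0.31645397 0.125     ]
```

Request:
{"api": "send_rows", "payload": {
  "series": [
    [[0,0,2.2],[3,1,-50],-1],
    [[0,0,2.2],[3,1,-100],-1],
    [[0,0,2.2],[3,1,-150],-1],
    [[0,0,2.2],[3,1,-190],-1],
    [[0,0,2.2],[3,1,-207],-1],
    [[0,0,2.2],[3,1,-207],0.8],
    [[0,0,2.2],[3,1,-207],0.8],
    [[0,0,2.2],[3,1,-207],0.9],
    [[0,0,2.2],[3,1,-207],1],
    [[0,0,2.2],[3,1,-207],1]
  ]
}}

```text
time_s: 4.4
eef_pos: [0.5066, 0.3719, 0.1007]
eef_rot: [0.0, 0.772, 0.636, 0.001]
wrist_force: [-1.3, -0.4, 6.3]
opening: 0.129
grasp_force: 59.7
```

Request:
{"api": "send_rows", "payload": {
  "series": [
    [[0,0,0],[0,0,10],1],
    [[0,0,0],[0,0,35],1],
    [[0,0,0],[0,0,65],1],
    [[0,0,0],[0,0,100],1],
    [[0,0,0],[0,0,135],1],
    [[0,0,0],[0,0,160],1],
    [[0,0,0],[0,0,160],1]
  ]
}}

```text
time_s: 5.28
eef_pos: [0.5071, 0.3719, 0.2619]
eef_rot: [0.001, 0.772, 0.636, 0.002]
wrist_force: [-0.5, 0.1, -1.0]
opening: 0.123
grasp_force: 58.8
```

```bash
python3 - <<'E'
from h import *
for n in ['wrist','side']:
    c=snap(n,n+'2.png')
    for t in ['chuck_mid','chuck_edge','chuck_bore']:
        print(t,[(round(d['conf'],2),np.round(d['xyz'],4).tolist()) for d in spotter.landmark_of(t,n)][:3])
print(telemetry.get_obs()['wrist_force'])
E
```

```text
chuck_mid [(0.66, [0.6911, 0.4161, 0.0182])]
chuck_edge [(0.76, [0.6945, 0.4499, 0.0309]), (0.63, [0.5046, 0.3699, 0.286])]
chuck_bore [(0.8, [0.6957, 0.4158, 0.0315])]
chuck_mid [(0.73, [0.5231, 0.3656, 0.2189]), (0.55, [0.6916, 0.4126, 0.0201])]
chuck_edge [(0.71, [0.6986, 0.4568, 0.0326]), (0.64, [0.5, 0.3662, 0.2803])]
chuck_bore [(0.86, [0.6872, 0.4155, 0.0355]), (0.58, [0.4966, 0.3709, 0.2297]), (0.48, [0.7863, -0.1175, -0.0055])]
[-0.79290656 -0.66604816 -0.78047842]
```

Request:
{"api": "send_rows", "payload": {
  "series": [
    [[0,0,-1],[6,-40,0],1],
    [[0,0,-3],[13,-100,0],1],
    [[0,0,-5],[20,-160,0],1],
    [[0,0,-6],[28,-220,0],1],
    [[0,0,-8],[35,-280,0],1],
    [[0,0,-10],[42,-340,0],1],
    [[0,0,-12],[50,-400,0],1],
    [[0,0,-13],[56,-450,0],1],
    [[0,0,-14],[62,-490,0],1],
    [[0,0,-14],[62,-502,0],1]
  ]
}}

```text
time_s: 6.92
eef_pos: [0.5679, -0.1331, 0.2588]
eef_rot: [-0.0, 0.844, 0.536, -0.0]
wrist_force: [-0.9, 0.1, -1.7]
opening: 0.126
grasp_force: 58.7
```

Request:
{"api": "send_rows", "payload": {
  "series": [
    [[-4.2,-9,0],[0,0,0],1],
    [[-8.4,-18,0],[0,0,0],1],
    [[-12.6,-27.2,0],[0,0,-20],1],
    [[-16.9,-36.2,0],[0,0,-50],1],
    [[-21.1,-45.3,0],[0,0,-80],1],
    [[-21.1,-45.3,0],[0,0,-120],1],
    [[-21.1,-45.3,0],[0,0,-160],1],
    [[-21.1,-45.3,0],[0,0,-180],1],
    [[-21.1,-45.3,0],[0,0,-188],1],
    [[-21.1,-45.3,0],[0,0,-188],1]
  ]
}}

```text
time_s: 8.18
eef_pos: [0.5705, -0.1323, 0.113]
eef_rot: [0.33, 0.775, 0.495, 0.213]
wrist_force: [0.7, 1.0, -1.8]
opening: 0.13
grasp_force: 60.7
```

```bash
python3 - <<'E'
from h import *
c=snap('side')
s=cv2.cvtColor(np.asarray(c['pixels'],np.uint8),cv2.COLOR_RGB2BGR); cv2.imwrite('pics/s3.png',cv2.resize(s[150:330,220:420],(800,600)[:2],interpolation=2))
o=telemetry.get_obs(); t=q2R(o['eef_rot']).as_matrix(); print(o['eef_pos'],t.round(3).tolist(),o['q'].round(2))
E
```

```text
[ 0.57050344 -0.13229805  0.11315127] [[0.42, 0.626, 0.657], [0.908, -0.292, -0.302], [0.003, 0.723, -0.691]] [-0.43  0.07  2.26 -0.28  0.    0.29]
```

View pics/s3.png

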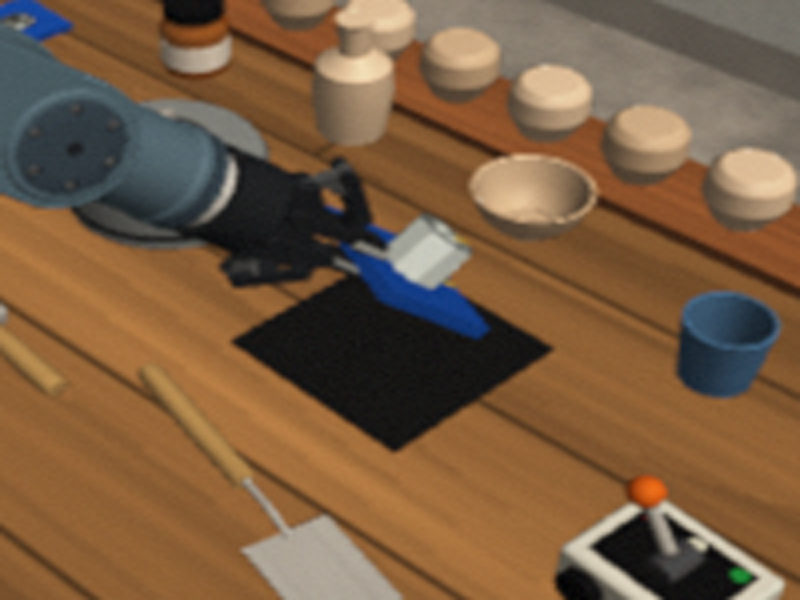

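The image shows the chuck held by its rear edge over the mat at about 46° with the stub up. Joint 5 has reached its lower limit, so I use less tilt.

Request:
{"api": "send_rows", "payload": {
  "series": [
    [[3,6.3,0],[12,-5,0],1],
    [[6,12.7,0],[25,-10,0],1],
    [[6,12.7,0],[25,-10,0],1]
  ]
}}

```text
time_s: 8.6
eef_pos: [0.5988, -0.1442, 0.1163]
eef_rot: [0.236, 0.809, 0.516, 0.153]
wrist_force: [-0.2, -0.9, -1.7]
opening: 0.127
grasp_force: 60.6
```

```bash
python3 - <<'E'
from h import *
o=telemetry.get_obs(); t=q2R(o['eef_rot']).as_matrix(); print(o['eef_pos'],t.round(3).tolist(),o['q'].round(2), np.degrees(np.arccos(-t[2,2])),np.degrees(np.arctan2(t[1,2],t[0,2])))
E
```

```text
[ 0.59876251 -0.14416458  0.11627734] [[0.421, 0.763, 0.491], [0.907, -0.357, -0.224], [0.004, 0.539, -0.842]] [-0.43  0.13  2.04  0.    0.4   0.01] 32.6314510317011 -24.505572172715144
```

Request:
{"api": "send_rows", "payload": {
  "series": [
    [[0,0,0],[0,0,-15],1],
    [[0,0,0],[0,0,-28],1],
    [[0,0,0],[0,0,-34],1],
    [[0,0,0],[0,0,-36],1],
    [[0,0,0],[0,0,-36],1]
  ]
}}

```text
time_s: 9.22
eef_pos: [0.5963, -0.1423, 0.0781]
eef_rot: [0.235, 0.809, 0.517, 0.153]
wrist_force: [-2.8, 4.7, 12.4]
opening: 0.126
grasp_force: 63.0
```

```bash
python3 - <<'E'
from h import *
o=telemetry.get_obs(); print(o['eef_pos'],o['wrist_force'],o['q'].round(2))
c=snap('side')
s=cv2.cvtColor(np.asarray(c['pixels'],np.uint8),cv2.COLOR_RGB2BGR); cv2.imwrite('pics/s4.png',cv2.resize(s[170:280,250:380],(709,600),interpolation=2))
E
```

```text
[ 0.59627651 -0.14230537  0.07813501] [-2.78529036  4.66406191 12.41628809] [-0.43  0.21  2.06  0.    0.31  0.  ]
```

View pics/s4.png

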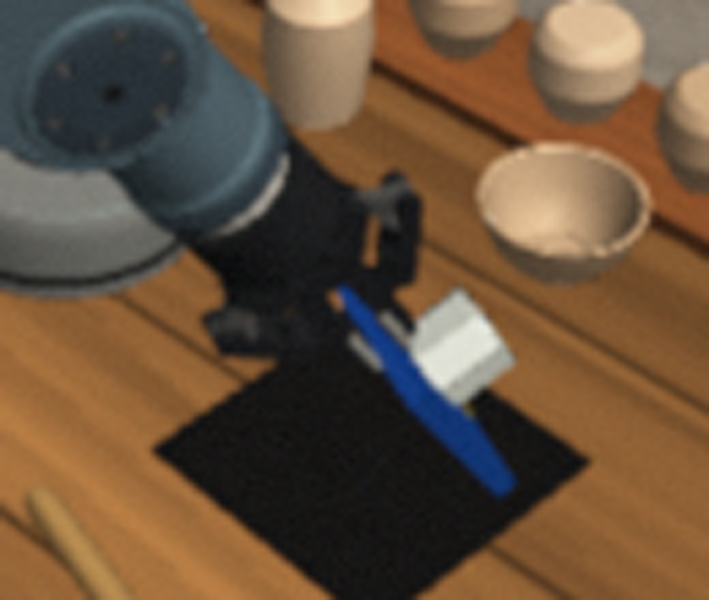

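The plate's lower edge is touching the mat at 12 N, leaning about 33° with the stub on the upper side. Release and retract.

Request:
{"api": "send_rows", "payload": {
  "series": [
    [[0,0,0],[0,0,0],-0.2],
    [[0,0,0],[0,0,0],-0.6],
    [[0,0,0],[0,0,0],-1],
    [[0,0,0],[0,0,0],-1],
    [[0,0,0],[-8,4,14],-1],
    [[0,0,0],[-19,9,33],-1],
    [[0,0,0],[-34,15,58],-1],
    [[0,0,0],[-54,25,93],-1],
    [[-3,-7,0],[-70,30,150],-1],
    [[-3,-7,0],[-70,30,180],-1]
  ]
}}

```text
time_s: 10.52
eef_pos: [0.5227, -0.1112, 0.2573]
eef_rot: [0.285, 0.793, 0.505, 0.187]
wrist_force: [0.7, -0.2, -0.5]
opening: 1.0
grasp_force: 0.0
```

```bash
python3 - <<'E'
from h import *
for n in ['wrist','side','top']:
    c=snap(n,n+'5.png')
    for t in ['chuck_mid','chuck_edge','chuck_bore']:
        print(t,[(round(d['conf'],2),np.round(d['xyz'],4).tolist(),px(c,d['xyz']).round().tolist()) for d in spotter.landmark_of(t,n)][:3])
o=telemetry.get_obs(); t=q2R(o['eef_rot']).as_matrix(); print(o['eef_pos'],t.round(3).tolist(),o['time_s'])
E
```

```text
chuck_mid []
chuck_edge [(0.7, [0.5316, -0.1135, 0.0118], [121.0, 176.0])]
chuck_bore [(0.65, [0.5814, -0.1383, 0.0028], [173.0, 169.0])]
chuck_mid [(0.74, [0.5826, -0.1381, 0.0236], [316.0, 248.0]), (0.67, [0.692, 0.4155, 0.0185], [224.0, 160.0])]
chuck_edge [(0.6, [0.5291, -0.1176, 0.0104], [298.0, 257.0]), (0.53, [0.6991, 0.4548, 0.0341], [218.0, 151.0]), (0.33, [0.5123, -0.4305, 0.0473], [388.0, 316.0])]
chuck_bore [(0.55, [0.5805, -0.1364, 0.0064], [315.0, 252.0]), (0.48, [0.6926, 0.4157, 0.0362], [223.0, 156.0])]
chuck_mid [(0.94, [0.6911, 0.4185, 0.0179], [154.0, 171.0]), (0.79, [0.5821, -0.1391, 0.0279], [319.0, 205.0])]
chuck_edge [(0.84, [0.5313, -0.1139, 0.0073], [311.0, 221.0]), (0.58, [0.6993, 0.4499, 0.0337], [144.0, 168.0])]
chuck_bore [(0.77, [0.5838, -0.1401, 0.004], [319.0, 206.0]), (0.57, [0.689, 0.4136, 0.0364], [154.0, 171.0])]
[ 0.52428417 -0.11222228  0.25500283] [[0.42, 0.697, 0.581], [0.907, -0.328, -0.262], [0.008, 0.638, -0.77]] 11.125
```

View pics/wrist5.png

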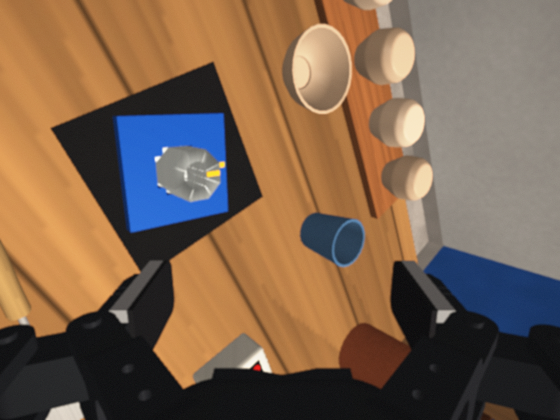

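Step 1 looks done: the chuck lies flat on the mat with its stub up, centre at wrist (190,173), yellow mark to the right. Next I bring the tool vertical above it.

Request:
{"api": "send_rows", "payload": {
  "series": [
    [[4.1,9,0],[15,-6,5],-1],
    [[8.2,18,0],[30,-13,10],-1],
    [[12.2,27,0],[45,-20,15],-1],
    [[16.3,36.1,0],[58,-26,20],-1],
    [[16.3,36.1,0],[58,-26,20],-1],
    [[16.3,36.1,0],[58,-26,20],-1]
  ]
}}

```text
time_s: 11.88
eef_pos: [0.5821, -0.1381, 0.2747]
eef_rot: [0.001, 0.843, 0.537, 0.0]
wrist_force: [-0.8, 0.6, -0.7]
opening: 1.001
grasp_force: 0.0
```

```bash
cat > m.py <<'E'
from h import *
def blue(c,z,cen,tag):
    p=np.asarray(c['pixels']).astype(int); m=((p[...,2]>p[...,0]+60)&(p[...,2]>100)).astype(np.uint8)
    n,l,s,ce=cv2.connectedComponentsWithStats(m); u=px(c,cen)
    k=min([i for i in range(1,n) if s[i,4]>1500],key=lambda i:np.hypot(*(ce[i]-u)))
    h=cv2.convexHull(np.argwhere(l==k)[:,::-1].astype(np.int32)).reshape(-1,2)
    w=np.array([at(c,a,b,z)[:2] for a,b in h])
    r=cv2.minAreaRect((w*1000).astype(np.float32)); print(tag,'rect mm',np.round(r[0],1),np.round(r[1],1),'ang',round(r[2],2))
E
python3 - <<'E'
from m import *
o=telemetry.get_obs(); t=q2R(o['eef_rot']).as_matrix(); print(o['eef_pos'],t.round(3).tolist(),o['q'].round(2))
c=snap('wrist','w6.png'); blue(c,.015,[.582,-.138,.015],'plate')
for t in ['chuck_mid','chuck_edge','chuck_bore']:
    print(t,[(round(d['conf'],2),np.round(d['xyz'],4).tolist(),px(c,d['xyz']).round().tolist()) for d in spotter.landmark_of(t,'wrist')][:3])
E
```

```text
[ 0.58213515 -0.13805182  0.27470032] [[0.423, 0.906, 0.001], [0.906, -0.423, -0.0], [0.0, 0.001, -1.0]] [-0.43  0.2   1.5   0.    1.44  0.01]
plate rect mm [ 582.5 -137.7] [110.7 111.3] ang 65.17
chuck_mid [(0.97, [0.5795, -0.136, 0.0286], [278.0, 165.0])]
chuck_edge [(0.6, [0.5328, -0.1145, 0.0096], [233.0, 162.0])]
chuck_bore [(0.57, [0.5779, -0.1374, -0.0002], [278.0, 162.0])]
```

Request:
{"api": "send_rows", "payload": {
  "series": [
    [[0,0,0],[7,55,15],-1],
    [[0,0,0],[14,110,30],-1],
    [[0,0,0],[22,165,45],-1],
    [[0,0,0],[29,220,60],-1],
    [[0,0,0],[35,267,60],-1],
    [[0,0,0],[35,267,60],-1],
    [[0,0,0],[35,267,60],-1]
  ]
}}

```text
time_s: 12.95
eef_pos: [0.6169, 0.1286, 0.3368]
eef_rot: [0.001, 0.843, 0.537, 0.001]
wrist_force: [0.1, -0.5, -0.3]
opening: 0.999
grasp_force: 0.0
```

```bash
python3 - <<'E'
from m import *
print(telemetry.get_obs()['eef_pos'])
c=snap('wrist','w7.png')
for t in ['spindle','spindle_top']:
    print(t,[(round(d['conf'],2),np.round(d['xyz'],4).tolist(),px(c,d['xyz']).round().tolist()) for d in spotter.landmark_of(t,'wrist')][:3])
s=cv2.imread('pics/w7.png'); u=px(c,[.617,.129,.08]).astype(int); print(u)
a,b=max(u[0]-110,0),max(u[1]-85,0); print(a,b)
cv2.imwrite('pics/w7c.png',cv2.resize(s[b:b+165,a:a+220],None,fx=3.6,fy=3.6,interpolation=2))
import pickle; pickle.dump(dict(c),open('w7.pkl','wb'))
E
```

```text
[0.61686434 0.12864399 0.33675014]
spindle [(0.86, [0.6153, 0.1288, 0.0737], [280.0, 164.0])]
spindle_top [(0.91, [0.6157, 0.1305, 0.0986], [279.0, 166.0]), (0.54, [0.7774, -0.1191, 0.0006], [456.0, 263.0])]
[280 163]
170 78
```

View pics/w7c.png

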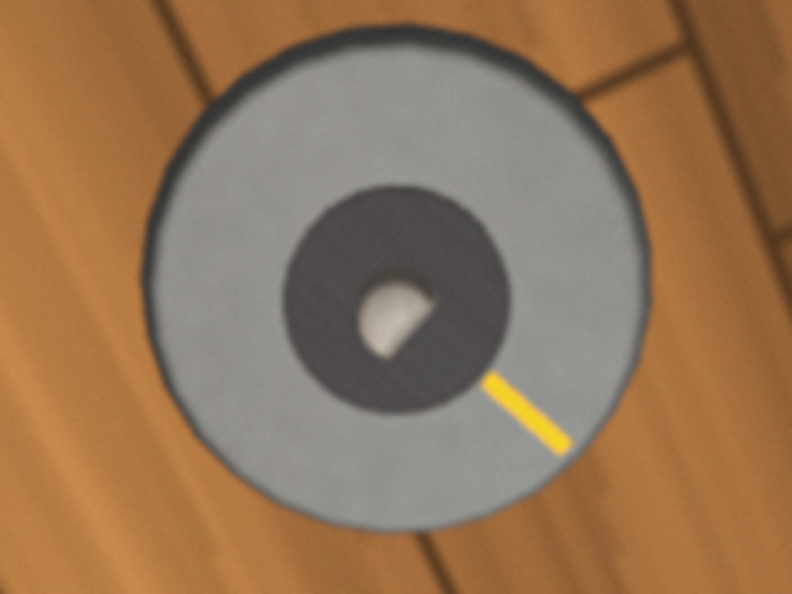

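```bash
python3 - <<'E'
from m import *
import pickle; c=pickle.load(open('w7.pkl','rb')); p=np.asarray(c['pixels']).astype(int)
yy,xx=np.mgrid[:420,:560]; near=np.hypot(xx-280,yy-161)<45
m=((p.max(2)<110)&near).astype(np.uint8)
n,l,s,ce=cv2.connectedComponentsWithStats(m); k=1+np.argmax(s[1:,4])
h=cv2.convexHull(np.argwhere(l==k)[:,::-1].astype(np.int32)).reshape(-1,2)
w=np.array([at(c,a,b,.07)[:2] for a,b in h])*1000
from scipy.optimize import least_squares
r=least_squares(lambda x:np.hypot(w[:,0]-x[0],w[:,1]-x[1])-x[2],[617,129,36]).x; print('flange',r)
# housing top outline
g=((abs(p[...,0]-p[...,2])<25)&(np.hypot(xx-280,yy-161)<80)&(p.min(2)>105)).astype(np.uint8)
h=cv2.convexHull(np.argwhere(g>0)[:,::-1].astype(np.int32)).reshape(-1,2); w=np.array([at(c,a,b,.06)[:2] for a,b in h])*1000
q=least_squares(lambda x:np.hypot(w[:,0]-x[0],w[:,1]-x[1])-x[2],[617,129,85],loss='soft_l1').x; print('housing',q)
ym=(p[...,0]>170)&(p[...,1]>150)&(p[...,2]<110)&(np.hypot(xx-280,yy-161)<75)
w=np.array([at(c,b,a,.0605)[:2] for a,b in np.argwhere(ym)])*1000
d=cv2.fitLine(w.astype(np.float32),2,0,.01,.01).ravel(); print(len(w),np.degrees(np.arctan2(d[1],d[0])),np.degrees(np.arctan2(*(w.mean(0)-r[:2])[::-1])),w.mean(0))
# spindle top blob
b=((p.min(2)>140)&(np.hypot(xx-280,yy-165)<16)).astype(np.uint8); a=np.argwhere(b); print([at(c,*(a.mean(0)[::-1]),.1).round(4)],len(a))
E
```

```text
flange [616.06715707 130.22327401  35.68265241]
housing [616.1084442  128.79651199  77.82795334]
168 -66.45004 -66.73046211425037 [638.64649486  77.71781506]
[array([0.6146, 0.1307, 0.1   ])] 167
```

Request:
{"api": "send_rows", "payload": {
  "series": [
    [[0,0,0],[-7,-55,-20],-1],
    [[0,0,0],[-15,-110,-40],-1],
    [[0,0,0],[-22,-165,-70],-1],
    [[0,0,0],[-29,-220,-100],-1],
    [[0,0,0],[-34,-260,-140],-1],
    [[0,0,0],[-34,-266,-190],-1],
    [[0,0,0],[-34,-266,-240],-1],
    [[0,0,0],[-34,-266,-285],-1],
    [[0,0,0],[-34,-266,-307],-1],
    [[0,0,0],[-34,-266,-312],-1]
  ]
}}

```text
time_s: 14.35
eef_pos: [0.5818, -0.1378, 0.0223]
eef_rot: [-0.0, 0.844, 0.536, -0.0]
wrist_force: [0.3, 0.6, 0.3]
opening: 0.999
grasp_force: 0.0
```

Request:
{"api": "send_rows", "payload": {
  "series": [
    [[0,0,0],[0,0,-1],-0.6],
    [[0,0,0],[0,0,-1],0],
    [[0,0,0],[0,0,-1],0.4],
    [[0,0,0],[0,0,-1],1],
    [[0,0,0],[0,0,-1],1],
    [[0,0,0],[0,0,-1],1]
  ]
}}

```text
time_s: 15.1
eef_pos: [0.5848, -0.1379, 0.0248]
eef_rot: [0.002, 0.843, 0.537, 0.001]
wrist_force: [0.2, -1.3, 7.7]
opening: 0.548
grasp_force: 64.4
```

Request:
{"api": "send_rows", "payload": {
  "series": [
    [[0,0,0],[0,0,15],1],
    [[0,0,0],[0,0,50],1],
    [[0,0,0],[0,0,100],1],
    [[0,0,0],[0,0,150],1],
    [[0,0,-5],[5,40,180],1],
    [[0,0,-13],[13,100,190],1],
    [[0,0,-22],[21,160,190],1],
    [[0,0,-30],[28,215,190],1],
    [[0,0,-37],[32,250,190],1],
    [[0,0,-42],[34,267,190],1]
  ]
}}

```text
time_s: 16.35
eef_pos: [0.6168, 0.1324, 0.2135]
eef_rot: [0.001, 0.98, 0.199, 0.0]
wrist_force: [-0.3, -0.7, -2.5]
opening: 0.549
grasp_force: 63.3
```

Request:
{"api": "send_rows", "payload": {
  "series": [
    [[0,0,0],[0,0,-30],1],
    [[0,0,0],[0,0,-50],1],
    [[0,0,0],[0,0,-60],1],
    [[0,0,0],[0,0,-60],1]
  ]
}}

```text
time_s: 16.85
eef_pos: [0.617, 0.1293, 0.1523]
eef_rot: [0.001, 0.98, 0.199, -0.001]
wrist_force: [0.4, 0.4, -1.8]
opening: 0.55
grasp_force: 63.4
```

```bash
python3 - <<'E'
from m import *
o=telemetry.get_obs(); t=q2R(o['eef_rot']).as_matrix(); print(o['eef_pos'],t.round(3).tolist(), o['wrist_force'])
P=o['eef_pos']
c=snap('wrist','w8.png'); blue(c,P[2]-.010,P,'wrist')
c2=snap('top','t8.png'); blue(c2,P[2]-.010,P,'top')
for n in ['top','side']:
  if n=='side': snap(n,'s8.png')
  for t in ['chuck_mid','chuck_edge','chuck_bore']:
    print(n,t,[(round(d['conf'],2),np.round(d['xyz'],4).tolist()) for d in spotter.landmark_of(t,n)][:2])
E
```

```text
[0.61698616 0.12932199 0.15234841] [[0.921, 0.39, -0.001], [0.39, -0.921, -0.002], [-0.001, 0.002, -1.0]] [ 0.3550793   0.44871279 -1.84901963]
wrist rect mm [633.7 136.7] [ 72.9 110.3] ang 23.03Traceback (most recent call last):
  File "<stdin>", line 5, in <module>
  File "m.py", line 5, in blue
    k=min([i for i in range(1,n) if s[i,4]>1500],key=lambda i:np.hypot(*(ce[i]-u)))
ValueError: min() iterable argument is empty
```

View pics/w8.png

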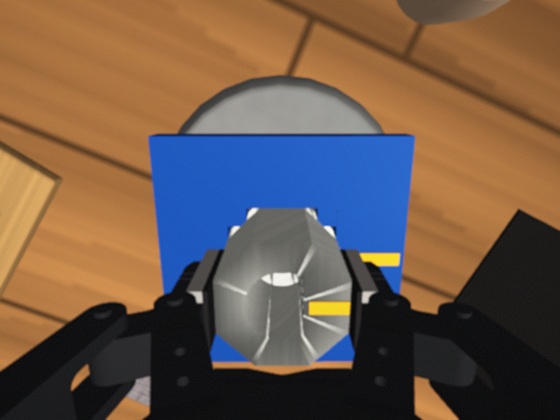

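The chuck is centred within 1 mm over the spindle and its yaw matches (-67.0 against -66.6). The yellow marks at (380,259) and (328,308) point to the spindle's flat side. Descend.

Request:
{"api": "send_rows", "payload": {
  "series": [
    [[0,0,0],[-0.5,1,-15],1],
    [[0,0,0],[-0.5,1,-25],1],
    [[0,0,0],[-0.5,1,-30],1],
    [[0,0,0],[-0.5,1,-33],1],
    [[0,0,0],[-0.5,1,-36],1],
    [[0,0,0],[-0.5,1,-36],1]
  ]
}}

```text
time_s: 17.7
eef_pos: [0.617, 0.1307, 0.117]
eef_rot: [0.001, 0.98, 0.199, 0.0]
wrist_force: [-0.2, -0.1, -1.9]
opening: 0.553
grasp_force: 63.4
```

Request:
{"api": "send_rows", "payload": {
  "series": [
    [[0,0,0],[0,0,-5],1],
    [[0,0,0],[0,0,-10],1],
    [[0,0,0],[0,0,-15],1],
    [[0,0,0],[0,0,-19],1],
    [[0,0,0],[0,0,-22],1],
    [[0,0,0],[0,0,-24],1],
    [[0,0,0],[0,0,-24],1]
  ]
}}

```text
time_s: 18.58
eef_pos: [0.6169, 0.1307, 0.0929]
eef_rot: [0.001, 0.98, 0.199, 0.0]
wrist_force: [0.1, -0.2, -1.2]
opening: 0.555
grasp_force: 63.4
```

Request:
{"api": "send_rows", "payload": {
  "series": [
    [[0,0,0],[0,0,-1],1],
    [[0,0,0],[0,0,-2],1],
    [[0,0,0],[0,0,-2],1]
  ]
}}

```text
time_s: 18.95
eef_pos: [0.6172, 0.1308, 0.0919]
eef_rot: [0.001, 0.98, 0.199, 0.001]
wrist_force: [-2.8, -0.1, 4.5]
opening: 0.549
grasp_force: 63.9
```

Request:
{"api": "send_rows", "payload": {
  "series": [
    [[0,0,0],[0,0,0],0.0],
    [[0,0,0],[0,0,0],-0.5],
    [[0,0,0],[0,0,0],-1],
    [[0,0,0],[0,0,0],-1],
    [[0,0,0],[0,0,20],-1],
    [[0,0,0],[0,0,60],-1],
    [[0,0,0],[0,0,120],-1],
    [[0,0,0],[0,0,180],-1],
    [[0,0,0],[0,0,240],-1],
    [[0,0,0],[0,0,240],-1]
  ]
}}

```text
time_s: 20.2
eef_pos: [0.6196, 0.1309, 0.3402]
eef_rot: [0.002, 0.98, 0.199, 0.007]
wrist_force: [-0.6, 0.4, 0.9]
opening: 0.999
grasp_force: 0.0
```

```bash
python3 - <<'E'
from m import *
o=telemetry.get_obs(); print(o['eef_pos'],o['time_s'],o['q'].round(2))
c=snap('wrist','w9.png'); blue(c,.082,[.616,.13,.08],'seated')
for t in ['chuck_mid','chuck_edge']: print(t,[(round(d['conf'],2),np.round(d['xyz'],4).tolist()) for d in spotter.landmark_of(t,'wrist')][:2])
c=snap('side')
for t in ['chuck_mid','switch_tip','switch_pivot']: print(t,[(round(d['conf'],2),np.round(d['xyz'],4).tolist()) for d in spotter.landmark_of(t,'side')][:2])
E
```

```text
[0.61963608 0.13093497 0.34019907] 20.2 [ 0.02  0.24  1.33 -0.    1.57  1.19]
seated rect mm [616.6 131. ] [110.9 110.2] ang 23.05
chuck_mid [(0.92, [0.694, 0.414, 0.0178]), (0.64, [0.6122, 0.131, 0.0966])]
chuck_edge []
chuck_mid [(0.9, [0.6177, 0.1328, 0.0912]), (0.79, [0.6918, 0.413, 0.02])]
switch_tip [(0.71, [0.3306, -0.432, 0.107]), (0.52, [0.5144, -0.4019, 0.0995])]
switch_pivot [(0.77, [0.3245, -0.4312, 0.0488]), (0.59, [0.5077, -0.4322, 0.0471])]
```

Request:
{"api": "send_rows", "payload": {
  "series": [
    [[0,0,5],[-10,-45,0],0],
    [[0,0,11],[-22,-105,0],1],
    [[0,0,17],[-34,-160,0],1],
    [[0,0,24],[-46,-215,0],1],
    [[0,0,30],[-57,-270,-20],1],
    [[0,0,37],[-69,-325,-50],1],
    [[0,0,43],[-80,-380,-80],1],
    [[0,0,50],[-92,-435,-110],1],
    [[0,0,57],[-101,-480,-135],1],
    [[0,0,59],[-103,-489,-140],1]
  ]
}}

```text
time_s: 21.8
eef_pos: [0.5112, -0.3602, 0.187]
eef_rot: [-0.002, 0.755, 0.655, 0.0]
wrist_force: [-0.3, 0.5, -0.1]
opening: -0.005
grasp_force: 0.0
```

```bash
python3 - <<'E'
from m import *
o=telemetry.get_obs(); t=q2R(o['eef_rot']).as_matrix(); print(o['eef_pos'],t.round(3).tolist(),o['opening'])
for n in ['wrist','top']:
  c=snap(n,n+'10.png')
  for t in ['switch_tip','switch_pivot']: print(n,t,[(round(d['conf'],2),np.round(d['xyz'],4).tolist(),px(c,d['xyz']).round().tolist()) for d in spotter.landmark_of(t,n)][:2])
E
```

```text
[ 0.51122809 -0.36023025  0.18700385] [[0.141, 0.99, -0.002], [0.99, -0.141, 0.004], [0.003, -0.003, -1.0]] -0.005490471110447569
wrist switch_tip [(0.72, [0.3296, -0.4317, 0.1065], [43.0, 341.0]), (0.45, [0.5078, -0.4018, 0.1023], [285.0, 268.0])]
wrist switch_pivot [(0.57, [0.3313, -0.4294, 0.0518], [84.0, 298.0])]
top switch_tip [(0.51, [0.3247, -0.4321, 0.1094], [417.0, 285.0])]
top switch_pivot [(0.82, [0.3281, -0.4331, 0.0496], [412.0, 284.0]), (0.55, [0.5064, -0.4329, 0.0497], [410.0, 228.0])]
```

View pics/wrist10.png

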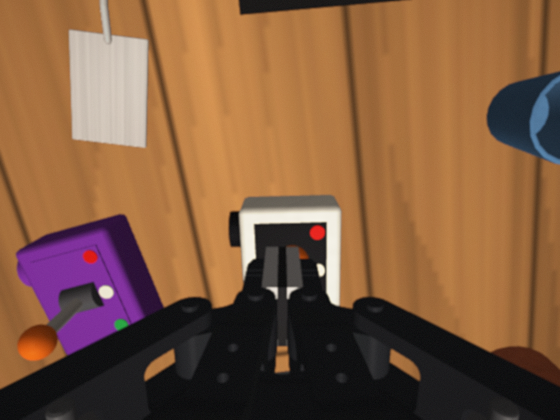

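The white box is centred at wrist (290,250) with its edges parallel to the tool. The ball at (303,252) is partly behind the closed fingers, so I shift slightly in +x, go down, then push to centre.

Request:
{"api": "send_rows", "payload": {
  "series": [
    [[0,0,0],[7,0,-40],1],
    [[0,0,0],[7,0,-80],1],
    [[0,0,0],[7,0,-101],1],
    [[0,0,0],[7,0,-101],1],
    [[0,0,0],[5,-15,-101],1],
    [[0,0,0],[3,-25,-101],1],
    [[0,0,0],[2,-35,-101],1],
    [[0,0,0],[1,-42,-101],1],
    [[0,0,0],[0,-48,-101],1],
    [[0,0,0],[0,-48,-101],1]
  ]
}}

```text
time_s: 23.35
eef_pos: [0.5137, -0.4071, 0.0899]
eef_rot: [0.001, 0.755, 0.656, 0.001]
wrist_force: [-0.0, -0.3, -1.0]
opening: -0.002
grasp_force: 0.0
```

```bash
python3 - <<'E'
from m import *
o=telemetry.get_obs(); print(o['eef_pos'],o['wrist_force'])
for n in ['side','top']:
  c=snap(n,n+'11.png')
  for t in ['switch_tip','switch_pivot']: print(n,t,[(round(d['conf'],2),np.round(d['xyz'],4).tolist(),px(c,d['xyz']).round().tolist()) for d in spotter.landmark_of(t,n)][:2])
p=cv2.imread('pics/side11.png'); cv2.imwrite('pics/s11.png',cv2.resize(p[240:350,330:460],(709,600),interpolation=2))
E
```

```text
[ 0.5136845  -0.40709608  0.08988312] [-0.01910314 -0.31355869 -1.00356215]
side switch_tip [(0.58, [0.5084, -0.4325, 0.1077], [392.0, 303.0]), (0.5, [0.3274, -0.4334, 0.1064], [344.0, 354.0])]
side switch_pivot [(0.76, [0.509, -0.4316, 0.0457], [388.0, 318.0]), (0.68, [0.3261, -0.4335, 0.0488], [342.0, 368.0])]
top switch_tip [(0.53, [0.3249, -0.4326, 0.1092], [417.0, 285.0])]
top switch_pivot [(0.85, [0.3269, -0.4308, 0.0474], [411.0, 284.0]), (0.45, [0.5062, -0.4341, 0.0485], [411.0, 228.0])]
```

View pics/s11.png

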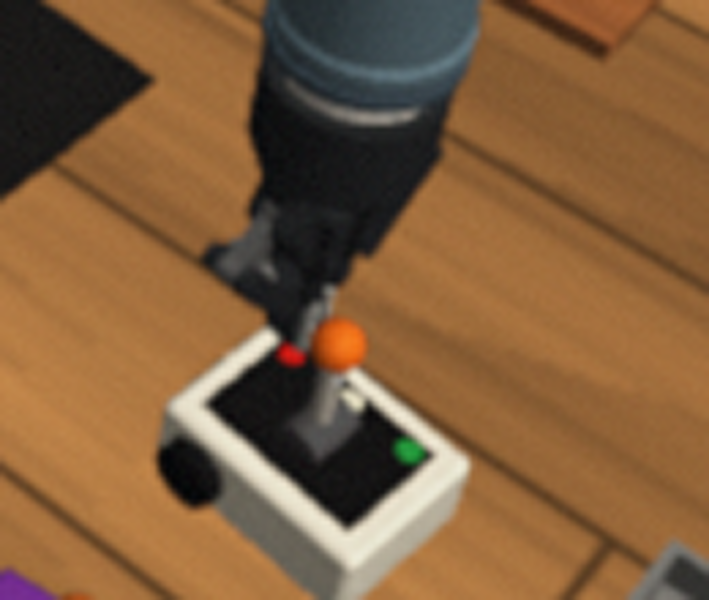

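The lever stands upright, with the ball directly above the pivot at crop (340,345). Hold for over a second, then push on.

Request:
{"api": "send_rows", "payload": {
  "series": [
    [[0,0,0],[0,0,0],1],
    [[0,0,0],[0,0,0],1],
    [[0,0,0],[0,0,0],1],
    [[0,0,0],[0,0,0],1],
    [[0,0,0],[0,0,0],1],
    [[0,0,0],[0,0,0],1],
    [[0,0,0],[0,0,0],1],
    [[0,0,0],[0,0,0],1],
    [[0,0,0],[0,0,0],1],
    [[0,0,0],[0,0,0],1]
  ]
}}

```text
time_s: 24.9
eef_pos: [0.514, -0.4062, 0.09]
eef_rot: [0.001, 0.755, 0.656, 0.001]
wrist_force: [0.1, -0.2, -0.2]
opening: 0.0
grasp_force: 0.0
```

Request:
{"api": "send_rows", "payload": {
  "series": [
    [[0,0,0],[-1,-8,0],1],
    [[0,0,0],[-2,-16,-1],1],
    [[0,0,0],[-3,-22,-3],1],
    [[0,0,0],[-4,-28,-5],1],
    [[0,0,0],[-5,-32,-6],1],
    [[0,0,0],[-5,-34,-6],1],
    [[0,0,0],[-5,-34,-6],1]
  ]
}}

```text
time_s: 25.78
eef_pos: [0.5088, -0.4403, 0.0838]
eef_rot: [0.001, 0.755, 0.656, 0.001]
wrist_force: [-0.9, 1.5, -0.4]
opening: 0.003
grasp_force: 0.2
```

```bash
python3 - <<'E'
from m import *
o=telemetry.get_obs(); print(o['eef_pos'],o['wrist_force'])
c=snap('side','side12.png')
for t in ['switch_tip','switch_pivot']: print(t,[(round(d['conf'],2),np.round(d['xyz'],4).tolist()) for d in spotter.landmark_of(t,'side')][:2])
E
```

```text
[ 0.508781   -0.44034453  0.08384732] [-0.89762996  1.48912232 -0.36406816]
switch_tip [(0.67, [0.5086, -0.4655, 0.0994]), (0.45, [0.3286, -0.4305, 0.1057])]
switch_pivot [(0.71, [0.6158, 0.1265, 0.0689]), (0.62, [0.5082, -0.4323, 0.0479])]
```

Request:
{"api": "send_rows", "payload": {
  "series": [
    [[0,0,0],[0,-2,0],1],
    [[0,0,0],[0,-4,0],1],
    [[0,0,0],[0,-4,0],1]
  ]
}}

```text
time_s: 26.3
eef_pos: [0.509, -0.4425, 0.0838]
eef_rot: [-0.001, 0.755, 0.656, 0.002]
wrist_force: [-0.2, 7.5, 2.4]
opening: 0.002
grasp_force: 3.6
```

At the stop (7.5 N). Back off and raise.

Request:
{"api": "send_rows", "payload": {
  "series": [
    [[0,0,0],[1,10,0],1],
    [[0,0,0],[3,30,0],1],
    [[0,0,0],[5,50,10],1],
    [[0,0,0],[5,60,60],1],
    [[0,0,0],[5,60,120],1],
    [[0,0,0],[5,60,170],1],
    [[0,0,0],[5,60,170],1],
    [[0,0,0],[5,60,170],1]
  ]
}}

```text
time_s: 27.3
eef_pos: [0.514, -0.3832, 0.2541]
eef_rot: [0.001, 0.755, 0.656, 0.001]
wrist_force: [0.4, -0.2, -0.5]
opening: 0.002
grasp_force: 0.0
```

```bash
python3 - <<'E'
from m import *
for n in ['side','top']:
  c=snap(n,n+'13.png')
  for t in ['switch_tip','switch_pivot','chuck_mid','vase','bowl','cup','glaze_jar','brush','trimmer']: print(n,t,[(round(d['conf'],2),np.round(d['xyz'],4).tolist()) for d in spotter.landmark_of(t,n)][:2])
p=cv2.imread('pics/side13.png'); cv2.imwrite('pics/s13.png',cv2.resize(p[140:350,180:460],(800,600),interpolation=2))
E
```

```text
side switch_tip [(0.68, [0.5034, -0.4649, 0.0973]), (0.56, [0.6161, 0.1257, 0.0711])]
side switch_pivot [(0.66, [0.5045, 0.3689, -0.0016]), (0.62, [0.3262, -0.4314, 0.0492])]
side chuck_mid [(0.75, [0.6193, 0.1335, 0.092]), (0.31, [0.5938, 0.1805, 0.075])]
side vase [(0.78, [0.797, 0.0872, -0.0027])]
side bowl [(0.85, [0.7814, -0.1167, -0.0052])]
side cup [(0.91, [0.721, -0.3344, -0.0002])]
side glaze_jar [(0.59, [0.7883, 0.2674, 0.0006]), (0.45, [0.585, -0.1403, -0.0019])]
side brush [(0.58, [0.3875, 0.0984, -0.0012])]
side trimmer [(0.9, [0.3982, -0.1651, -0.006])]
top switch_tip [(0.6, [0.5061, -0.4661, 0.0953]), (0.52, [0.3235, -0.4324, 0.1075])]
top switch_pivot [(0.91, [0.3256, -0.4355, 0.0464]), (0.62, [0.5073, -0.433, 0.0474])]
top chuck_mid [(0.76, [0.6157, 0.1293, 0.0961])]
top vase [(0.8, [0.799, 0.0878, 0.0001])]
top bowl [(0.88, [0.7852, -0.1216, -0.0007]), (0.69, [0.5889, -0.1415, -0.0041])]
top cup [(0.77, [0.7202, -0.3333, 0.0006])]
top glaze_jar [(0.91, [0.7839, 0.2685, 0.0007])]
top brush [(0.65, [0.3905, 0.0942, 0.0006])]
top trimmer [(0.68, [0.6158, 0.13, 0.1041]), (0.56, [0.3978, -0.1709, -0.0023])]
```

View pics/s13.png

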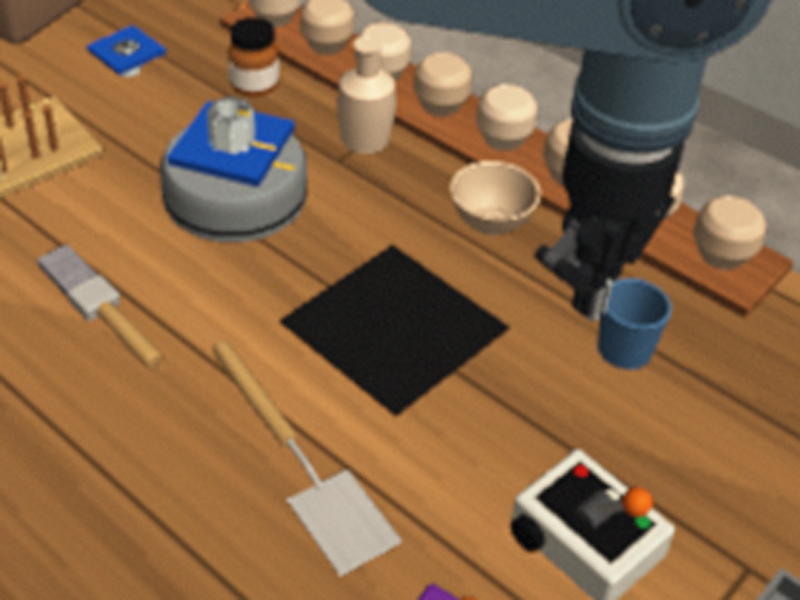

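The chuck is seated with its yellow marks in line with the housing's, at crop (265,155). The lever is on green at (638,500), the bystanders haven't moved and the arm is clear.

```bash
python3 -c "
from bench import ctrl; print(ctrl.hand_in())"
```

```text
the job is handed in; nothing more can be done
None
```

I handed the job in at about 28 s of the 72 s: the chuck is seated on the spindle with its flats matched, the lever was held upright for over a second and is now fully on green, and no pot, jar or tool moved measurably; the hand-in call returned no verdict.

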